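# Size a child's kada on the step gauge

### The job

Take the kada lying at the hanging-loop end of the honeycomb soap rack and lower it over the stepped wooden cone until it truly stops, all the way down and level on the step that fits it: do not drop it, press it down lightly to be sure it is home, and never force it. Let go and leave it there, then slide the pointer of the gauge to the mark whose number of brass studs is the number of that step counted from the top. Leave the other two kadas and everything else where they are.

Things in the scene. Friction and masses are not known exactly. Their poses are not given: they have to be found in the camera images.
- kada_a: a child's plain brass kada (bangle), outside 60 mm, 16 mm tall, 70 g (hidden 0.7 to 1.4 times), lying flat on the rack at the start. The three kadas look alike from outside but have bores of 35.6, 41.6 and 47.6 mm, one each; which has which bore is not told by the name. Origin: centre of its underside, z up its axis.
- kada_b: a child's plain brass kada (bangle), outside 60 mm, 16 mm tall, 70 g (hidden 0.7 to 1.4 times), lying flat on the rack at the start. The three kadas look alike from outside but have bores of 35.6, 41.6 and 47.6 mm, one each; which has which bore is not told by the name. Origin: centre of its underside, z up its axis.
- kada_c: a child's plain brass kada (bangle), outside 60 mm, 16 mm tall, 70 g (hidden 0.7 to 1.4 times), lying flat on the rack at the start. The three kadas look alike from outside but have bores of 35.6, 41.6 and 47.6 mm, one each; which has which bore is not told by the name. Origin: centre of its underside, z up its axis.
- rack: white honeycomb soap rack, fixed, 290 x 100 x 20 mm (x, y, z), flat top at 20 mm that carries three kadas in a row along its x, 87 mm apart (y = 0). A hanging loop (bar 10 mm thick, reaching 37 mm out) sticks out of its -x end, the end nearer the robot. Origin: centre of its underside.
- loop_place (a point): place on the rack's top at the loop end (87 mm from the rack's centre), where the kada to be measured lies at the start.
- gauge: the gauge, fixed: wooden board 130 x 340 x 18 mm (x, y, z) with the stepped cone at its +y end and the pointer's track at its -y end. Origin: centre of the underside; z up.
- cone (a point): on the axis of the upright stepped cone, at the board's top (18 mm above the ledge), axes as the gauge. Above this point, from below: diameter 52 mm from 0 to 24 mm, 46 mm from 24 to 36 mm, 40 mm from 36 to 48 mm, 34 mm from 48 to 60 mm, then a rounded taper to 72 mm. A push above 25 N between kada and gauge counts as forcing; a light press is 4 to 15 N.
- step1 (a point): on the cone's axis at the topmost flat shoulder, 48 mm above the board, where the 35.6 mm bore stops; one dark groove round the wall below it. The fit is loose (0.8 mm all round at each seat) and edges are sharp: a kada off the axis by more hangs up on a higher shoulder than its own, so test a stop by shifting a little sideways.
- step2 (a point): on the cone's axis at the second shoulder, 36 mm above the board, where the 41.6 mm bore stops; two dark grooves round the wall below it.
- step3 (a point): on the cone's axis at the lowest shoulder, 24 mm above the board, where the 47.6 mm bore stops; three dark grooves round the wall below it.
- pointer (a joint): travel of the gauge's pointer along the gauge's +y, towards the cone, in m; 0 to 0.11. It is parked near 0 at the start, slides with about 1.5 N of friction and stays where it is left. One stud's mark is at 0.035, two studs' at 0.065, three studs' at 0.095 (within 6 mm is on the mark).
- pointer_top (a point): centre of the top of the pointer's black grip: 16 mm (gauge x) by 20 mm (gauge y), 28 mm tall, top 52 mm above the ledge; its foot runs on an aluminium track 22 mm wide, 6 mm high.
- mark1 (a point): on the track's midline at the mark with 1 brass stud (studs lie on the board on the -x side of the track); the pointer's centre must stand here when the kada stopped on step 1. 24 mm above the ledge.
- mark2 (a point): on the track's midline at the mark with 2 brass studs (studs lie on the board on the -x side of the track); the pointer's centre must stand here when the kada stopped on step 2. 24 mm above the ledge.
- mark3 (a point): on the track's midline at the mark with 3 brass studs (studs lie on the board on the -x side of the track); the pointer's centre must stand here when the kada stopped on step 3. 24 mm above the ledge.
- lota: bystander: small aluminium lota, 82 mm across, 80 mm tall. Origin: centre of underside.
- tin: bystander: closed round tin, 52 mm across, 22 mm tall, between rack and gauge. Origin: centre of underside.
- comb: bystander: white plastic comb lying flat, 36 x 150 x 5 mm. Origin: middle of underside.
- tongue_cleaner: bystander: U-shaped steel tongue cleaner lying flat, 140 x 70 x 5 mm. Origin: between its legs, on the ledge.
- pumice: bystander: grey pumice stone, 72 mm across, 36 mm tall. Origin: centre of underside.

How it is judged:
By the outcome, as a careful person would: the job done as asked, in the order asked, and still so for the second after the job is handed in, with the robot touching nothing.
It also fails if it takes over 67 s, if anything falls off the work surface, if the arm or the gripper's body presses on something with over 40 N, if the wrist force passes 120 N, or if a joint passes its speed limit or range.

### The arm

A 7-joint arm with a two-finger parallel gripper is mounted at the origin on the work surface. World frame = base frame: x ahead of the robot, y to its left, z up, the work surface at z = 0. Lengths are in m, angles in rad, forces in N, time in s.
With the tool pointing down it reaches from about 0.425 to 0.875 m from the base axis. Payload 4.7 kg.
Tool frame: the origin (TCP) lies midway between the tips of the shut fingers; the grasp point (between the pads) lies 19 mm behind it; z points along the fingers, y is the line along which they close (so a half turn about z gives the same grasp; the last joint's range is limited). The gripper opens to 87 mm and grips with 3 to 60 N. Pads are 19 mm wide; open, the fingers measure 117 mm over their backs; the gripper's body (75 mm by 190 mm) begins 51 mm behind the grasp point.
Start: joints at [-1.275, 0.321, -0.07, 1.45, 0.023, 1.371, -0.057], TCP at [0.181, 0.624, 0.223] pointing down, gripper open.
Joint ranges: [-2.86, 2.86], [-0.3, 2.09], [-1.38, 1.24], [0.06, 2.45], [-1.56, 4.7], [0.09, 2.05], [-2.69, 2.69]. Speed limits (rad/s): [2.57, 2.57, 3.14, 3.14, 3.14, 3.14, 3.14].

### API

Orientations are given as a rotation vector (axis times angle).
In Python, from bench import ctrl, get_image, calibration gives the robot as it stands.
- The arm moves only by the tool apply_moves, never from a script. Its arguments are lists of equal length, an entry for each row: "dp": the shift along the tool's x, y, z in m, a list of three; "twist": the turn, a rotation vector about the tool's x, y, z in rad, a list of three; "fingers": the closure, from 0 (fully open) to 1 (shut). In form: {"dp": [[dx, dy, dz], ...], "twist": [[ax, ay, az], ...], "fingers": [fingers, ...]}. A call has 1 to 10 rows; each row shifts and turns the commanded pose from where the row before left it, along the tool's axes as they then stand; what a row does not reach is not made up. A row lasts 1/10 s, in which the tool goes at most 50 mm and 8.59 degrees, less where a joint would pass 70% of its speed; a pose out of reach is approached as far as the arm can. A call is refused whole if a number of a shift passes 0.05 or a number of a turn 0.15, either way. A call with a gripper value outside its range is refused whole. The fingers move at their own pace and stop on an object; "newtons" is the grip in N (left out, the last holds). Time passes only in rows, so rows that do not move let the fingers close. It gives the time, the measured TCP pose, the force, the opening and the grip force at its end, in the units of the state.
- ctrl.get_state(): the state, without advancing time (a new reading comes with each control period).
- get_image(name): name is "scene" or "side" or "wrist"; returns the picture (400x640x3 uint8, red, green, blue); there is no depth.
- calibration(name): a dict with "fx", "fy", "cx", "cy" (pixels), "k1" (the pictures are not rectified: a ray, as slopes to the right and down, at radius r is drawn at 1 + k1 r^2 times it, then the intrinsics apply), "eye" and "attitude" of the camera in the world; the wrist camera has in their place "hand_eye" (4x4, takes a point from camera to tool coordinates, whose origin is the TCP and whose axes are the flange's). Camera axes: x right, y up, looking along -z (the intrinsics and any distortion apply to the point x, -y, -z); pixel columns grow to the right and rows downward; lengths in m; the calibration is good to about 2 mm. A picture is of the moment at which its call begins: read the wrist's pose just before it. calibration takes no time and is no camera call.
- ctrl.close_job(): hands the job in; it is judged then, once.
The state is a dict: "time": time; "joint_positions": joint angles; "qd": joint speeds; "joint_torque": joint torques, N m; "position": TCP position; "tool_rot": TCP orientation; "ft_force": force on the tool from outside, world axes, zero at the start; "torque": the same for the moment, N m; "grip_width": opening from 0.0 (shut) to 1.0 (fully open); "grip_force": force on a finger pad.
Only numpy, scipy, OpenCV 4.12 (cv2) and the standard library are available. Lean on these libraries where they do the work, as an engineer would, in place of code of your own. Each camera call takes 0.05 s, during which the arm holds its last target. There are 200 camera calls.

## Working session

There is one attempt and no reset: what is moved stays moved. The work goes in short steps, Python scripts to look and compute and a tool call to move; the robot and the scene stay as the last step left them, time stands still between calls to the robot, and variables do not carry over. Pictures are saved under pics/ and viewed, at most 10 in all, crops included, and the job is handed in when it is done.

Besides the shell and the picture viewer there is one more tool, called after "Request:" in YAML: its name, and indented under it one key for each argument. apply_moves: Moves the arm, as the interface text tells. Its arguments: {"type":"object","properties":{"dp":{"type":"array"},"twist":{"type":"array"},"fingers":{"type":"array"},"newtons":{"type":"number"}},"required":["dp","twist","fingers"]}

```bash
ls; mkdir -p pics
cat > h.py <<'E'
import numpy as np, cv2
from scipy.spatial.transform import Rotation as R
from bench import ctrl, get_image, calibration
def cam(name, st=None):
    c=calibration(name)
    if name=='wrist':
        st=st or ctrl.get_state(); T=np.eye(4); T[:3,:3]=R.from_rotvec(st['tool_rot']).as_matrix(); T[:3,3]=st['position']
        M=T@np.array(c['hand_eye']); return c,M[:3,3],M[:3,:3]
    a=np.array(c['attitude']); Rm=a if a.shape==(3,3) else R.from_rotvec(a).as_matrix() if a.size==3 else None
    return c,np.array(c['eye']),Rm
def ray(cm,u,v):
    c,e,Rm=cm
    xd,yd=(u-c['cx'])/c['fx'],(v-c['cy'])/c['fy']; x,y=xd,yd
    for _ in range(20):
        s=1+c['k1']*(x*x+y*y); x,y=xd/s,yd/s
    return e,Rm@np.array([x,-y,-1.0])
def onz(cm,u,v,z):
    e,d=ray(cm,u,v); return e+d*(z-e[2])/d[2]
def proj(cm,p):
    c,e,Rm=cm; q=Rm.T@(np.array(p)-e); x,y=q[0]/-q[2],-q[1]/-q[2]; s=1+c['k1']*(x*x+y*y)
    return np.array([c['cx']+c['fx']*x*s,c['cy']+c['fy']*y*s])
def snap(name,fn):
    st=ctrl.get_state(); im=np.array(get_image(name))[:,:,::-1].copy(); cv2.imwrite('pics/'+fn,im); return im,cam(name,st)
E
python3 - <<'E'
from h import *
print(ctrl.get_state())
for n in('scene','side','wrist'): print(n,calibration(n))
snap('scene','scene0.png');snap('side','side0.png');snap('wrist','wrist0.png')
E
```

```text
pics
{'time': 0.0, 'joint_positions': array([-1.27488279,  0.32184356, -0.07005795,  1.45166448,  0.02262753,
        1.37077324, -0.05694063]), 'qd': array([-0.00028195,  0.00118188, -0.00014278, -0.00220746,  0.00102565,
        0.00030089, -0.00040752]), 'joint_torque': array([ 5.89185788e-05, -4.91295683e+01, -4.03866330e-01, -3.12540150e+01,
       -6.39580702e-02,  4.33164428e-02,  1.60900249e-04]), 'position': array([0.18068655, 0.62381862, 0.22145323]), 'tool_rot': array([-4.41235940e-01, -3.11031373e+00,  2.98032155e-03]), 'ft_force': array([0.42565273, 0.00656057, 0.08999197]), 'torque': array([ 0.00597151, -0.0034656 ,  0.00252594]), 'grip_force': 0.0, 'grip_width': 0.9971858919208881}
scene {'fx': 435.27612007732114, 'fy': 435.27612007732114, 'cx': 315.33254911686026, 'cy': 202.86275317052178, 'k1': -0.12080226961386806, 'eye': array([1.14112111, 0.09920327, 0.85399269]), 'attitude': array([0.46984002, 0.562569  , 1.64775595])}
side {'fx': 394.3244768883954, 'fy': 394.3244768883954, 'cx': 312.1228904046814, 'cy': 196.943077340509, 'k1': -0.023423273200741127, 'eye': array([0.30826532, 0.55905001, 0.78221304]), 'attitude': array([ 0.20673486, -0.98504538, -2.52168912])}
wrist {'fx': 325.9757476033747, 'fy': 325.9757476033747, 'cx': 322.59619701308765, 'cy': 202.49231083091735, 'k1': 0.01253447168945806, 'hand_eye': array([[-7.24049626e-04,  9.51765451e-01,  3.06825686e-01,
         8.57217526e-02],
       [ 9.99999395e-01,  9.43204450e-04, -5.65989839e-04,
         4.25842683e-04],
       [-8.28088928e-04,  3.06825091e-01, -9.51765558e-01,
        -1.62594782e-01],
       [ 0.00000000e+00,  0.00000000e+00,  0.00000000e+00,
         1.00000000e+00]])}
```

View pics/scene0.png

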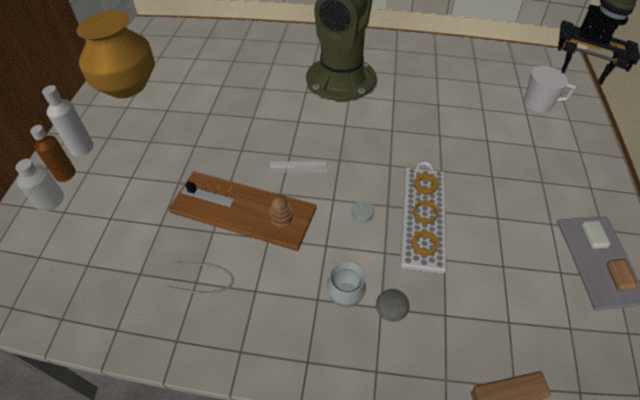

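View pics/side0.png

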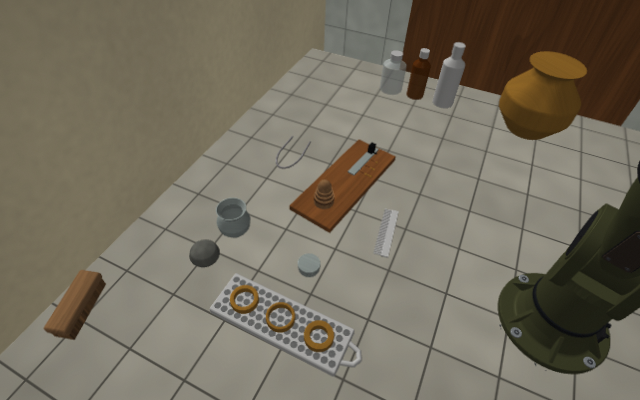

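The scene view shows the loop at the top of the rack (424,167) with the target kada at (426,183). The cone is at (281,212), the pointer at (191,187) and the board spans about (170–315, 173–247). In the side view the target kada is at (319,335), the cone at (324,193) and the pointer at (372,148).

Run:
```python
from h import *
for n in('scene','side'):
    im=cv2.imread(f'pics/{n}0.png'); cm=cam(n); hsv=cv2.cvtColor(im,cv2.COLOR_BGR2HSV)
    m=cv2.inRange(hsv,(10,120,60),(28,255,255))
    cs,h=cv2.findContours(m,cv2.RETR_CCOMP,cv2.CHAIN_APPROX_NONE)
    for c,hh in zip(cs,h[0]):
        if cv2.contourArea(c)>60:
            (u,v),ax,an=cv2.fitEllipse(c); print(n,'brass',hh[3],np.round([u,v,*ax],1),onz(cm,u,v,.03).round(4)) if 200<u<460 and v>140 else 0
    m=cv2.inRange(hsv,(0,0,0),(180,255,40)); k,l,s,ce=cv2.connectedComponentsWithStats(m)
    for i in range(1,k):
        if 10<s[i,4]<400: print(n,'dark',ce[i].round(1),s[i,4],onz(cm,*ce[i],.038).round(4))
pts={'scene':[(187,174),(315,208),(299,247),(170,210),(281,200),(424,167)],'side':[(395,157),(330,229),(291,207),(362,140),(324,183),(353,356)]}
zs=[.018]*4+[.08,.02]
for n in pts:
    cm=cam(n)
    for p,z in zip(pts[n],zs): print(n,p,onz(cm,*p,z).round(4))
st=ctrl.get_state(); print(R.from_rotvec(st['tool_rot']).as_matrix().round(3))
```

```text
scene brass -1 [424.4 242.9  23.8  25.7] [0.6014 0.2564 0.03  ]
scene brass 219 [424.5 242.8  13.5  19.9] [0.6011 0.2565 0.03  ]
scene brass -1 [425.1 211.8  22.   24.1] [0.5145 0.258  0.03  ]
scene brass 221 [425.2 211.7  13.9  21.4] [0.5141 0.2582 0.03  ]
scene brass -1 [425.5 183.5  19.9  23. ] [0.427  0.2595 0.03  ]
scene brass 232 [425.4 183.5   8.9  15.2] [0.4269 0.2591 0.03  ]
scene brass -1 [250.2 211.9  53.2 151.6] [ 0.5718 -0.149   0.03  ]
scene dark [614.7   8.4] 190 [-0.6387  1.0759  0.038 ]
scene dark [190.7 186.8] 79 [ 0.5237 -0.3108  0.038 ]
scene dark [ 25.1 358.5] 11 [ 0.996  -0.5161  0.038 ]
scene dark [ 41.3 364.8] 12 [ 0.9998 -0.4746  0.038 ]
scene dark [ 86.  388.7] 40 [ 1.0232 -0.3622  0.038 ]
side brass -1 [318.4 335.6  29.2  30.7] [0.4269 0.2607 0.03  ]
side brass 1 [318.4 335.7  15.9  19. ] [0.4268 0.2609 0.03  ]
side brass -1 [280.  316.7  28.1  29.5] [0.5136 0.2596 0.03  ]
side brass 5 [280.  316.8  19.9  24.1] [0.5136 0.2598 0.03  ]
side brass -1 [243.9 298.8  26.8  28.7] [0.6004 0.2584 0.03  ]
side brass 7 [243.8 298.9  15.8  20.9] [0.6005 0.2584 0.03  ]

[... 197 characters left out ...]
53 [-0.0345 -0.236   0.038 ]
side dark [521.6 318. ] 45 [0.0708 0.0497 0.038 ]
side dark [543.2 359.9] 242 [0.0234 0.1205 0.038 ]
scene (187, 174) [ 0.4689 -0.3444  0.018 ]
scene (315, 208) [ 0.5306 -0.0013  0.018 ]
scene (299, 247) [ 0.6432 -0.0208  0.018 ]
scene (170, 210) [ 0.5858 -0.3486  0.018 ]
scene (281, 200) [ 0.5644 -0.0728  0.08  ]
scene (424, 167) [0.363 0.258 0.02 ]
side (395, 157) [ 0.4569 -0.3259  0.018 ]
side (330, 229) [0.5182 0.0007 0.018 ]
side (291, 207) [ 0.6369 -0.0196  0.018 ]
side (362, 140) [ 0.5708 -0.3547  0.018 ]
side (324, 183) [ 0.5739 -0.0797  0.08  ]
side (353, 356) [0.3516 0.2639 0.02  ]
[[-0.961  0.278 -0.   ]
 [ 0.278  0.961 -0.001]
 [-0.    -0.001 -1.   ]]
```

Request:
apply_moves:
  dp:
    - [-0.034,-0.028,0]
    - [-0.034,-0.028,0]
    - [-0.034,-0.028,0]
    - [-0.034,-0.028,0]
    - [-0.034,-0.028,0]
    - [-0.034,-0.028,0]
    - [-0.034,-0.028,0]
    - [-0.034,-0.028,0]
    - [-0.034,-0.028,0]
    - [-0.034,-0.028,0]
  twist:
    - [0,0,0]
    - [0,0,0]
    - [0,0,0]
    - [0,0,0]
    - [0,0,0]
    - [0,0,0]
    - [0,0,0]
    - [0,0,0]
    - [0,0,0]
    - [0,0,0]
  fingers: [0,0,0,0,0,0,0,0,0,0]

```text
time: 1.15
position: [0.4301, 0.2591, 0.2225]
tool_rot: [0.441, 3.11, 0.0]
ft_force: [0.9, 0.5, 1.0]
grip_width: 0.998
grip_force: 0.0
```

Request:
apply_moves:
  dp:
    - [0,0,0]
    - [0,0,0]
    - [0,0,0.04]
    - [0,0,0.02]
    - [0,0,0]
    - [0,0,0]
  twist:
    - [0,0,-0.135]
    - [0,0,-0.13]
    - [0,0,0]
    - [0,0,0]
    - [0,0,0]
    - [0,0,0]
  fingers: [0,0,0,0,0,0]

```text
time: 1.75
position: [0.4295, 0.2609, 0.1629]
tool_rot: [-0.026, -3.141, 0.0]
ft_force: [0.1, -0.3, -0.3]
grip_width: 0.999
grip_force: 0.0
```

```bash
cat > kada.py <<'E'
from h import *
import sys
im,cm=snap('wrist',sys.argv[1]); st=ctrl.get_state(); print(st['position'].round(4),st['time'],st['grip_width'],st['ft_force'].round(2))
T=R.from_rotvec(st['tool_rot']).as_matrix(); print(T.round(3).tolist())
hsv=cv2.cvtColor(im,cv2.COLOR_BGR2HSV); m=cv2.inRange(hsv,(10,110,50),(30,255,255))
cs,h=cv2.findContours(m,cv2.RETR_CCOMP,cv2.CHAIN_APPROX_NONE)
for c,hh in zip(cs,h[0]):
    if cv2.contourArea(c)>300 :
        z=.036; p=np.array([onz(cm,u,v,z)[:2] for u,v in c[:,0].astype(float)])
        (x,y),r=cv2.minEnclosingCircle(p.astype(np.float32)); A=np.c_[2*p,np.ones(len(p))]; s=np.linalg.lstsq(A,(p**2).sum(1),rcond=None)[0]
        w=np.array([s[0],s[1],0])-[*st['position'][:2],0]
        print('hole' if hh[3]>=0 else 'outer',c.mean(0).round(0),'lsq',s[:2].round(4),'D',2e3*np.sqrt(s[2]+s[0]**2+s[1]**2).round(5),'tool d',(T.T@w).round(4))
E
python3 kada.py w1.png
```

```text
[0.4301 0.2613 0.1637] 1.8 1.0013236889673298 [ 0.05 -1.1  -0.5 ]
[[-1.0, 0.017, 0.001], [0.017, 1.0, 0.001], [-0.001, 0.001, -1.0]]
outer [[449. 357.]] lsq [0.5202 0.404 ] D 294.20000000000005 tool d [-0.0877  0.1443  0.0003]
hole [[321. 341.]] lsq [0.5943 0.2566] D 35.26 tool d [-0.1642 -0.0019  0.0002]
outer [[498. 307.]] lsq [0.557 0.433] D 51.16 tool d [-0.124   0.1738  0.0003]
outer [[147. 307.]] lsq [0.5512 0.0868] D 51.86000000000001 tool d [-0.124  -0.1724 -0.    ]
outer [[ 13. 267.]] lsq [ 0.5024 -0.0429] D 31.759999999999998 tool d [-7.740e-02 -3.029e-01 -2.000e-04]
outer [[320. 270.]] lsq [0.5075 0.2579] D 57.2 tool d [-0.0774 -0.0021  0.0001]
hole [[320. 270.]] lsq [0.5089 0.2579] D 43.54 tool d [-0.0788 -0.002   0.0001]
outer [[320. 189.]] lsq [0.4253 0.2593] D 58.24 tool d [ 0.0047 -0.0021 -0.    ]
hole [[320. 189.]] lsq [0.4243 0.2593] D 34.2 tool d [ 0.0058 -0.0021 -0.    ]
```

View pics/w1.png

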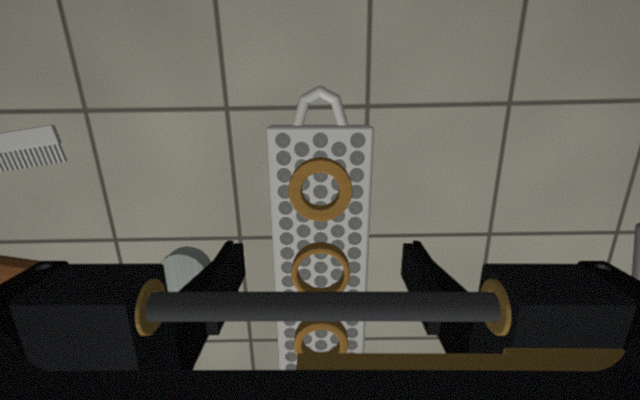

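The wrist view shows the target kada at (320,189), at the loop end. Its outside diameter measures about 58–60 mm and its bore about 35 mm, the smallest of the three, so I expect step 1.

Request:
apply_moves:
  dp:
    - [0.004,-0.0015,0.03]
    - [0,0,0.04]
    - [0,0,0.035]
    - [0,0,0.02]
    - [0,0,0.008]
    - [0,0,0.006]
    - [0,0,0]
  twist:
    - [0,0,0]
    - [0,0,0]
    - [0,0,0]
    - [0,0,0]
    - [0,0,0]
    - [0,0,0]
    - [0,0,0]
  fingers: [0,0,0,0,0,0,0]

```text
time: 2.5
position: [0.4262, 0.26, 0.0244]
tool_rot: [0.026, 3.14, 0.001]
ft_force: [0.0, -0.2, -0.1]
grip_width: 1.003
grip_force: 0.0
```

Request:
apply_moves:
  dp:
    - [0,0,0]
    - [0,0,0]
    - [0,0,0]
    - [0,0,0]
    - [0,0,0]
    - [0,0,0]
    - [0,0,0]
    - [0,0,0]
  twist:
    - [0,0,0]
    - [0,0,0]
    - [0,0,0]
    - [0,0,0]
    - [0,0,0]
    - [0,0,0]
    - [0,0,0]
    - [0,0,0]
  fingers: [0.15,0.25,0.3,0.35,0.4,0.45,0.5,0.5]
  newtons: 15

```text
time: 3.3
position: [0.4257, 0.2595, 0.024]
tool_rot: [0.026, 3.141, 0.001]
ft_force: [-0.3, 0.0, 5.0]
grip_width: 0.693
grip_force: 15.0
```

Request:
apply_moves:
  dp:
    - [0,0,-0.01]
    - [0,0,-0.03]
    - [0,0,-0.05]
    - [0,0,-0.05]
    - [0,0,0]
    - [0,0,0]
  twist:
    - [0,0,0]
    - [0,0,0]
    - [0,0,0]
    - [0,0,0]
    - [0,0,0]
    - [0,0,0]
  fingers: [0.5,0.5,0.5,0.5,0.5,0.5]
  newtons: 20

```text
time: 3.9
position: [0.4261, 0.26, 0.1651]
tool_rot: [0.026, 3.139, 0.004]
ft_force: [-0.1, -0.8, -1.4]
grip_width: 0.692
grip_force: 20.0
```

```bash
python3 kada.py w2.png
python3 - <<'E'
from h import *
p=ctrl.get_state()['position']; T=R.from_rotvec(ctrl.get_state()['tool_rot']).as_matrix()
print('tool delta to over cone',(T.T@(np.array([.569,-.076,.16])-p)).round(4))
E
```

```text
[0.4251 0.2593 0.1634] 3.95 0.6899876282849344 [-0.63  0.64 -0.81]
[[-1.0, 0.017, -0.0], [0.017, 1.0, 0.0], [0.0, 0.0, -1.0]]
outer [[407. 357.]] lsq [0.6372 0.356 ] D 231.46 tool d [-0.2105  0.1002 -0.    ]
hole [[321. 341.]] lsq [0.5941 0.2566] D 35.42 tool d [-1.69e-01  1.00e-04 -0.00e+00]
outer [[449. 307.]] lsq [0.5551 0.3794] D 51.78 tool d [-0.128   0.1222 -0.    ]
outer [[196. 307.]] lsq [0.5507 0.1389] D 51.76 tool d [-0.1276 -0.1183 -0.    ]
outer [[ 13. 268.]] lsq [ 0.5009 -0.0464] D 30.259999999999998 tool d [-8.090e-02 -3.044e-01 -1.000e-04]
outer [[323. 258.]] lsq [0.4935 0.2598] D 104.14 tool d [-0.0683  0.0016 -0.    ]
hole [[321. 271.]] lsq [0.5079 0.258 ] D 42.26 tool d [-0.0828  0.0001 -0.    ]
hole [[324. 251.]] lsq [0.5023 0.2593] D 58.06 tool d [-0.0772  0.0013 -0.    ]
tool delta to over cone [-0.1495 -0.3329  0.0033]
```

View pics/w2.png

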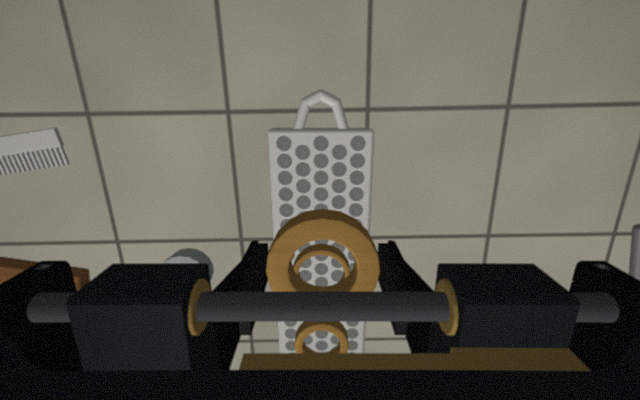

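The wrist view shows the kada level in the fingers, ringed around (323,258), with the other two still lying on the rack. I'm moving so that the cone sits in the free part of the wrist view.

Request:
apply_moves:
  dp:
    - [-0.022,-0.0333,0]
    - [-0.022,-0.0333,0]
    - [-0.022,-0.0333,0]
    - [-0.022,-0.0333,0]
    - [-0.022,-0.0333,0]
    - [-0.022,-0.0333,0]
    - [-0.022,-0.0333,0]
    - [-0.022,-0.0333,0]
    - [-0.022,-0.0333,0]
    - [-0.022,-0.0333,0]
  twist:
    - [0,0,0]
    - [0,0,0]
    - [0,0,0]
    - [0,0,0]
    - [0,0,0]
    - [0,0,0]
    - [0,0,0]
    - [0,0,0]
    - [0,0,0]
    - [0,0,0]
  fingers: [0.5,0.5,0.5,0.5,0.5,0.5,0.5,0.5,0.5,0.5]

```text
time: 4.95
position: [0.6392, -0.0784, 0.161]
tool_rot: [-0.026, -3.137, 0.0]
ft_force: [0.3, 0.6, 0.1]
grip_width: 0.687
grip_force: 20.0
```

Request:
apply_moves:
  dp:
    - [0,0,0]
    - [0,0,0]
    - [0,0,0]
  twist:
    - [0,0,0]
    - [0,0,0]
    - [0,0,0]
  fingers: [0.5,0.5,0.5]

```text
time: 5.25
position: [0.6387, -0.0756, 0.1619]
tool_rot: [-0.024, -3.138, -0.002]
ft_force: [0.1, 0.5, -0.4]
grip_width: 0.692
grip_force: 20.0
```

Run:
```python
from h import *
im,cm=snap('wrist','w3.png'); st=ctrl.get_state(); print(st['position'],st['ft_force'].round(2))
for z in(.09,.078): print(proj(cm,[.569,-.076,z]))
```

```text
[ 0.63902002 -0.07518259  0.16239267] [-0.29  0.2   0.11]
[319.22353007 121.38177398]
[319.35664393 120.28270463]
```

View pics/w3.png

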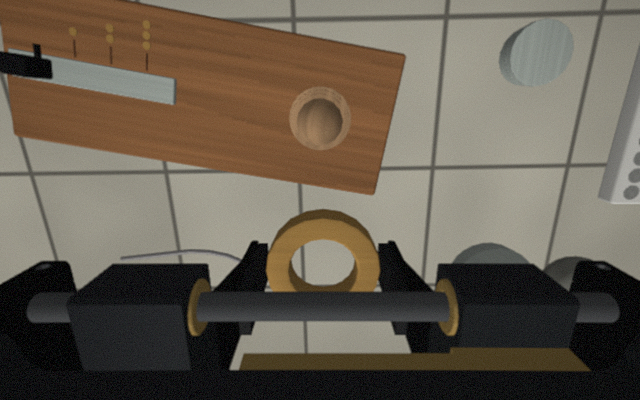

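The cone is at about (320,119). The board's top right corner is at (404,55), the pointer at (37,63), the mark lines at columns 72, 110 and 147, and the held kada is centred near (323,262). I'll fit the circles next.

Run:
```python
from h import *
im=cv2.imread('pics/w3.png'); st=ctrl.get_state(); cm=cam('wrist',st); T=R.from_rotvec(st['tool_rot']).as_matrix()
x0,y0=280,78; crop=cv2.resize(im[y0:162,x0:364],None,fx=6,fy=6,interpolation=cv2.INTER_CUBIC)
crop=cv2.convertScaleAbs(crop,alpha=1.6)
g=cv2.GaussianBlur(cv2.cvtColor(crop,cv2.COLOR_BGR2GRAY),(0,0),3)
cs=cv2.HoughCircles(g,cv2.HOUGH_GRADIENT_ALT,1.5,1,param1=60,param2=.6,minRadius=60,maxRadius=220)
if cs is not None:
  for c in cs[0][:12]:
    u,v=x0+(c[0]+.5)/6-.5,y0+(c[1]+.5)/6-.5; print(np.round([u,v,c[2]/6],1),[ (z,onz(cm,u,v,z)[:2].round(4).tolist()) for z in(.042,.066,.09)])
cv2.imwrite('pics/w3c.png',crop)
# held kada
hsv=cv2.cvtColor(im,cv2.COLOR_BGR2HSV); m=cv2.inRange(hsv,(10,110,50),(30,255,255)); m[:205]=0;m[290:]=0
ys,xs=np.nonzero(m); p=[]
for v in range(208,262):
    r=xs[(ys==v)&(xs>255)&(xs<392)]
    if len(r): p+=[(r.min(),v),(r.max(),v)]
z=st['position'][2]+.012
q=np.array([onz(cm,u,v,z)[:2] for u,v in p]); s=np.linalg.lstsq(np.c_[2*q,np.ones(len(q))],(q**2).sum(1),rcond=None)[0]
print('kada',s[:2],'D',2e3*np.sqrt(s[2]+s[0]**2+s[1]**2),'tool',T.T@(np.array([*s[:2],z])-st['position']))
for n,uv in dict(tr=(404,55),tl=(16,-5),br=(373,194),bl=(15,134)).items(): print(n,onz(cm,*uv,.018).round(4))
```

```text
kada [ 0.63437549 -0.07444524] D 55.935962398421765 tool [ 0.0046806   0.00068341 -0.01198917]
tr [ 0.5198 -0.0022  0.018 ]
tl [ 0.4717 -0.32    0.018 ]
br [ 0.6442 -0.0248  0.018 ]
bl [ 0.5818 -0.355   0.018 ]
```

View pics/w3c.png

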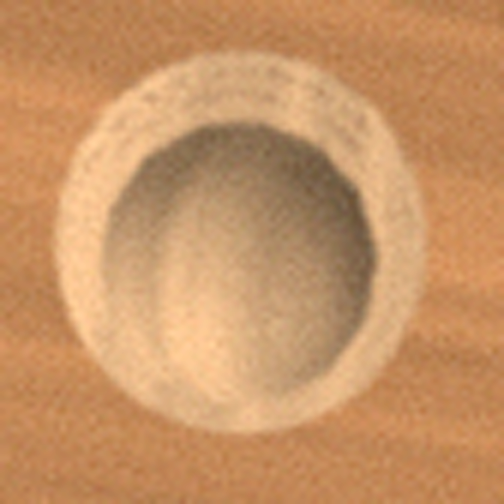

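Run:
```python
from h import *
im=cv2.imread('pics/w3.png'); st=ctrl.get_state(); cm=cam('wrist',st); T=R.from_rotvec(st['tool_rot']).as_matrix()
for u,v,z in((319.4,120.9,.078),(319.5,117.75,.042)): print('cone',z,onz(cm,u,v,z).round(4))
hsv=cv2.cvtColor(im,cv2.COLOR_BGR2HSV); m=cv2.inRange(hsv,(10,110,40),(30,255,255))
for u in (310,323,336): 
    r=np.nonzero(m[200:290,u])[0]+200; print(u,r.min(),r[:-1][np.diff(r)>1],r[1:][np.diff(r)>1], im[205:245:2,u].sum(1))
f=lambda u,v:(T.T@(onz(cm,u,v,st['position'][2]+.012)-st['position']))
for v in (208.5,235): print(v,f(323,v).round(4))
for v in (250,258,266): 
    r=np.nonzero(m[v,250:400])[0]+250; print(v,r.min(),r.max(),f(r.min(),v).round(4),f(r.max(),v).round(4))
```

```text
cone 0.078 [ 0.5698 -0.0756  0.078 ]
cone 0.042 [ 0.5696 -0.0758  0.042 ]
310 211 [240] [285] [456 451 431 207 157 164 155 182 300 302 316 322 330 320 316 318 320 315
 405 472]
323 210 [238] [287] [457 430 234 165 168 160 176 296 302 305 315 326 307 320 325 327 323 402
 463 453]
336 212 [241] [285] [467 456 444 216 167 194 169 171 291 302 305 308 311 319 299 326 329 330
 381 475]
208.5 [ 0.0339  0.0009 -0.0119]
235 [ 0.0198  0.0009 -0.012 ]
250 270 375 [ 0.0116 -0.0261 -0.012 ] [ 0.0115  0.0274 -0.0119]
258 267 378 [ 0.0071 -0.0278 -0.012 ] [ 0.007   0.0292 -0.012 ]
266 266 379 [ 0.0025 -0.0286 -0.012 ] [ 0.0024  0.0299 -0.012 ]
```

Run:
```python
from h import *
st=ctrl.get_state(); cm=cam('wrist',st); T=R.from_rotvec(st['tool_rot']).as_matrix()
f=lambda u,v,h:(T.T@(onz(cm,u,v,st['position'][2]+h)-st['position']))[:2].round(4)
print('bot outer',f(323,208.5,-.004)-[.03,0],'top outer',f(323,218,.012)-[.03,0],'top inner',f(323,239,.012)-[.0178,0])
print(f(266,266,.012),f(379,266,.012))
print('delta', T.T@(np.array([.5697,-.0757,0])-[*st['position'][:2],0]))
```

```text
bot outer [-0.0016  0.001 ] top outer [-0.0011  0.0009] top inner [-1.e-04  9.e-04]
[ 0.0025 -0.0286] [0.0024 0.0299]
delta [ 0.06930477 -0.00153625  0.00014686]
```

Request:
apply_moves:
  dp:
    - [0.02,-0.0023,0]
    - [0.03,0,0]
    - [0.02,0,0.02]
    - [0,0,0.03]
    - [0,0,0.005]
    - [0,0,0]
    - [0,0,0]
  twist:
    - [0,0,0]
    - [0,0,0]
    - [0,0,0]
    - [0,0,0]
    - [0,0,0]
    - [0,0,0]
    - [0,0,0]
  fingers: [0.5,0.5,0.5,0.5,0.5,0.5,0.5]

```text
time: 6.0
position: [0.5709, -0.0778, 0.1097]
tool_rot: [0.025, 3.14, -0.0]
ft_force: [0.7, -0.4, -0.5]
grip_width: 0.688
grip_force: 20.0
```

Run:
```python
from h import *
for i in range(3):
    st=ctrl.get_state(); im=np.array(get_image('wrist'))[:,:,::-1]; print(st['position'],st['ft_force'].round(1))
cm=cam('wrist',st)
a=cv2.resize(im[190:310,230:420],None,fx=4,fy=4,interpolation=cv2.INTER_CUBIC); cv2.imwrite('pics/w4.png',cv2.convertScaleAbs(a,alpha=1.3))
```

```text
[ 0.57088598 -0.07784152  0.10971886] [ 0.7 -0.4 -0.5]
[ 0.57112337 -0.07808357  0.10994836] [ 0.3 -0.4 -0.2]
[ 0.57114127 -0.07825316  0.10995332] [-0.6 -0.5 -0.8]
```

View pics/w4.png

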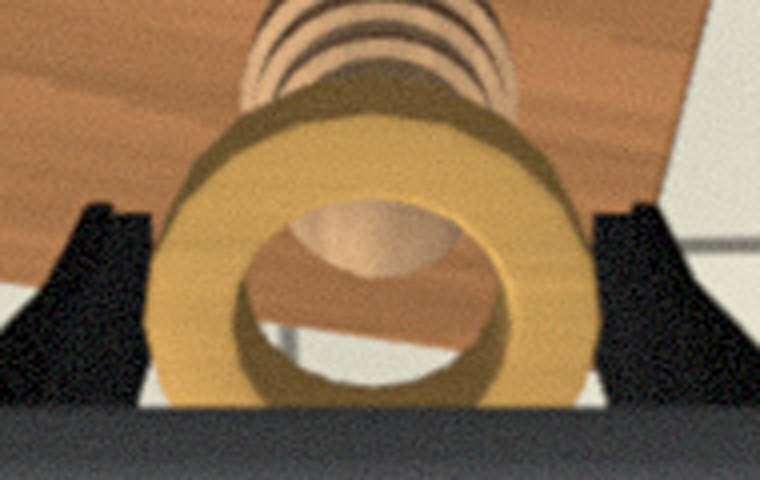

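The close view shows the kada level above the cone: cone outline at crop columns 240–517, kada at 145–600. The lateral error is about 1 mm. I'll let it settle and measure with averaged readings.

Request:
apply_moves:
  dp:
    - [0,0,0]
    - [0,0,0]
    - [0,0,0]
  twist:
    - [0,0,0]
    - [0,0,0]
    - [0,0,0]
  fingers: [0.5,0.5,0.5]

```text
time: 6.45
position: [0.57, -0.0784, 0.1088]
tool_rot: [0.027, 3.141, 0.0]
ft_force: [0.1, 0.2, -1.5]
grip_width: 0.687
grip_force: 20.0
```

Run:
```python
from h import *
P=[];Q=[];I=[]
for i in range(6):
    st=ctrl.get_state(); P.append(st['position']);Q.append(st['tool_rot']*np.sign(st['tool_rot'][1])); I.append(np.array(get_image('wrist'))[:,:,::-1].astype(float))
print(np.mean(P,0),np.std(P,0),np.mean(Q,0),np.std(Q,0))
im=np.mean(I,0).astype(np.uint8); cv2.imwrite('pics/w5.png',im)
T=R.from_rotvec(np.mean(Q,0)).as_matrix(); print(T.round(4).tolist())
st=dict(position=np.mean(P,0),tool_rot=np.mean(Q,0)); cm=cam('wrist',st)
hsv=cv2.cvtColor(im,cv2.COLOR_BGR2HSV)
for v in (200,204,208,212):  print(v,'gray',[int(x) for x in cv2.cvtColor(im,cv2.COLOR_BGR2GRAY)[v,284:296]],[int(x) for x in cv2.cvtColor(im,cv2.COLOR_BGR2GRAY)[v,352:366]])
m=cv2.inRange(hsv,(10,90,40),(30,255,255))
for v in (258,264,270):
    r=np.nonzero(m[v,250:400])[0]+250; r=r[(r>260)&(r<385)]; print(v,r.min(),r.max())
for z in (.042,.054,.066,.078): # predicted
    print(z,proj(cm,[.5697,-.0757,z]), [proj(cm,[.5697,-.0757+s*.026,.042])[0].round(1) for s in(-1,1)])
```

```text
[ 0.56987205 -0.07836893  0.10860859] [5.72843210e-05 2.60468480e-05 7.39263188e-05] [2.64948087e-02 3.14136674e+00 9.33667688e-05] [5.69644809e-05 1.11852015e-04 1.53746015e-05]
[[-0.9999, 0.0169, 0.0001], [0.0169, 0.9999, 0.0001], [-0.0001, 0.0001, -1.0]]
200 gray [105, 105, 105, 104, 105, 106, 105, 105, 106, 93, 77, 113] [128, 127, 111, 84, 90, 100, 103, 104, 102, 101, 102, 102, 102, 103]
204 gray [98, 98, 98, 99, 96, 99, 102, 96, 90, 113, 136, 141] [90, 116, 124, 120, 113, 99, 98, 103, 104, 105, 104, 105, 104, 105]
208 gray [98, 99, 99, 98, 98, 99, 96, 102, 128, 138, 136, 116] [119, 94, 93, 114, 121, 117, 105, 102, 105, 106, 105, 105, 104, 105]
212 gray [98, 97, 98, 98, 97, 97, 106, 129, 136, 136, 125, 125] [127, 126, 119, 109, 115, 122, 122, 114, 109, 109, 109, 109, 109, 108]
258 267 379
264 266 379
270 265 380
0.042 [325.14587018 216.98164507] [np.float64(290.5), np.float64(359.9)]
0.054 [325.28268008 222.85056904] [np.float64(290.5), np.float64(359.9)]
0.066 [325.43363173 229.32525709] [np.float64(290.5), np.float64(359.9)]
0.078 [325.6010426  236.50482467] [np.float64(290.5), np.float64(359.9)]
```

Run:
```python
from h import *
im=cv2.imread('pics/w5.png'); g=cv2.cvtColor(im,cv2.COLOR_BGR2GRAY)
st=dict(position=np.array([.56987,-.07837,.1086]),tool_rot=np.array([.0265,3.14137,0])); cm=cam('wrist',st)
print([(v,int(g[v,323:327].mean())) for v in range(150,262)])
for z,r in((.018,.026),(.042,.026),(.042,.023),(.054,.023),(.054,.02),(.066,.02),(.066,.017)): print(z,r,proj(cm,[.5697-r,-.0757,z]).round(1))
for h,r in((-.004,.03),(.012,.03),(.012,.0178)): print('kada if tool x=0',proj(cm,[.5699-r,-.078,.1086+h]).round(1), proj(cm,[.5709-r,-.078,.1086+h]).round(1))
```

```text
[(150, 96), (151, 94), (152, 95), (153, 96), (154, 97), (155, 99), (156, 96), (157, 93), (158, 92), (159, 90), (160, 92), (161, 96), (162, 100), (163, 101), (164, 102), (165, 102), (166, 101), (167, 100), (168, 98), (169, 96), (170, 96), (171, 94), (172, 94), (173, 93), (174, 94), (175, 96), (176, 91), (177, 70), (178, 65), (179, 65), (180, 63), (181, 51), (182, 44), (183, 57), (184, 94), (185, 117), (186, 121), (187, 118), (188, 96), (189, 68), (190, 46), (191, 48), (192, 75), (193, 110), (194, 120), (195, 122), (196, 115), (197, 86), (198, 67), (199, 63), (200, 54), (201, 63), (202, 95), (203, 118), (204, 121), (205, 119), (206, 108), (207, 75), (208, 65), (209, 66), (210, 66), (211, 66), (212, 66), (213, 67), (214, 66), (215, 67), (216, 66), (217, 67), (218, 81), (219, 107), (220, 114), (221, 115), (222, 116), (223, 117), (224, 119), (225, 119), (226, 120), (227, 120), (228, 120), (229, 121), (230, 121), (231, 123), (232, 124), (233, 122), (234, 123), (235, 123), (236, 123), (237, 125), (238, 130), (239, 127), (240, 113), (241, 110), (242, 113), (243, 114), (244, 116), (245, 117), (246, 118), (247, 118), (248, 119), (249, 120), (250, 120), (251, 121), (252, 122), (253, 123), (254, 123), (255, 124), (256, 125), (257, 124), (258, 124), (259, 127), (260, 126), (261, 123)]
0.018 0.026 [324.4 175.8]
0.042 0.026 [324.6 183.4]
0.042 0.023 [324.7 187.4]
0.054 0.023 [324.8 191.9]
0.054 0.02 [324.9 196.1]
0.066 0.02 [325.  201.3]
0.066 0.017 [325.1 205.6]
kada if tool x=0 [321.  205.8] [321.  207.5]
kada if tool x=0 [320.9 216.1] [320.9 218. ]
kada if tool x=0 [321.3 238.8] [321.4 240.7]
```

Request:
apply_moves:
  dp:
    - [0.0006,0.0015,0.01]
    - [0,0,0.01]
    - [0,0,0.004]
    - [0,0,0.002]
    - [0,0,0]
  twist:
    - [0,0,0]
    - [0,0,0]
    - [0,0,0]
    - [0,0,0]
    - [0,0,0]
  fingers: [0.5,0.5,0.5,0.5,0.5]

```text
time: 7.25
position: [0.569, -0.0769, 0.0821]
tool_rot: [-0.027, -3.141, 0.0]
ft_force: [-0.0, -0.9, -0.6]
grip_width: 0.692
grip_force: 20.0
```

Request:
apply_moves:
  dp:
    - [0,0,0.002]
    - [0,0,0.001]
    - [0,0,0.001]
    - [0,0,0]
  twist:
    - [0,0,0]
    - [0,0,0]
    - [0,0,0]
    - [0,0,0]
  fingers: [0.5,0.5,0.5,0.5]

```text
time: 7.65
position: [0.5693, -0.0768, 0.0785]
tool_rot: [0.026, 3.141, 0.0]
ft_force: [-0.4, -0.1, -0.9]
grip_width: 0.688
grip_force: 20.0
```

Request:
apply_moves:
  dp:
    - [0,0,0.001]
    - [0,0,0.001]
    - [0,0,0.001]
    - [0,0,0.001]
    - [0,0,0.001]
    - [0,0,0]
  twist:
    - [0,0,0]
    - [0,0,0]
    - [0,0,0]
    - [0,0,0]
    - [0,0,0]
    - [0,0,0]
  fingers: [0.5,0.5,0.5,0.5,0.5,0.5]

```text
time: 8.25
position: [0.5691, -0.0768, 0.0734]
tool_rot: [-0.026, -3.141, -0.0]
ft_force: [0.4, 0.3, -1.1]
grip_width: 0.689
grip_force: 20.0
```

Request:
apply_moves:
  dp:
    - [0,0,0.001]
    - [0,0,0.001]
    - [0,0,0]
  twist:
    - [0,0,0]
    - [0,0,0]
    - [0,0,0]
  fingers: [0.5,0.5,0.5]

```text
time: 8.55
position: [0.5692, -0.0768, 0.0714]
tool_rot: [-0.026, -3.141, -0.0]
ft_force: [-0.2, -0.2, 0.2]
grip_width: 0.69
grip_force: 20.0
```

Request:
apply_moves:
  dp:
    - [0,0,0.0005]
    - [0,0,0.0005]
    - [0,0,0]
  twist:
    - [0,0,0]
    - [0,0,0]
    - [0,0,0]
  fingers: [0.5,0.5,0.5]

```text
time: 8.85
position: [0.5692, -0.0768, 0.0705]
tool_rot: [-0.026, -3.141, -0.0]
ft_force: [-0.3, 0.2, -0.3]
grip_width: 0.687
grip_force: 20.0
```

Request:
apply_moves:
  dp:
    - [0,0,0.0005]
    - [0,0,0]
  twist:
    - [0,0,0]
    - [0,0,0]
  fingers: [0.5,0.5]

```text
time: 9.05
position: [0.5693, -0.0768, 0.0701]
tool_rot: [0.026, 3.141, 0.0]
ft_force: [-0.7, -0.4, -0.3]
grip_width: 0.688
grip_force: 20.0
```

Request:
apply_moves:
  dp:
    - [0,0,0.0005]
    - [0,0,0.0]
  twist:
    - [0,0,0]
    - [0,0,0]
  fingers: [0.5,0.5]

```text
time: 9.25
position: [0.5693, -0.0768, 0.07]
tool_rot: [0.026, 3.141, 0.0]
ft_force: [-2.3, 0.5, 4.2]
grip_width: 0.688
grip_force: 20.0
```

Request:
apply_moves:
  dp:
    - [0,0,0.0005]
    - [0,0,0]
  twist:
    - [0,0,0]
    - [0,0,0]
  fingers: [0.5,0.5]

```text
time: 9.45
position: [0.5694, -0.0768, 0.0699]
tool_rot: [0.026, 3.141, 0.001]
ft_force: [-2.1, 1.0, 6.8]
grip_width: 0.69
grip_force: 20.0
```

Request:
apply_moves:
  dp:
    - [0,0,0.0005]
    - [0,0,0]
  twist:
    - [0,0,0]
    - [0,0,0]
  fingers: [0.5,0.5]

```text
time: 9.65
position: [0.5694, -0.0768, 0.0699]
tool_rot: [0.026, 3.141, 0.001]
ft_force: [-4.5, 1.0, 9.5]
grip_width: 0.686
grip_force: 20.0
```

Contact came with the tip at 0.070 m, so the underside is at 0.066 m, which is step 1, under a press of about 9 N. Next is a small sideways test that also relieves the side load.

Request:
apply_moves:
  dp:
    - [0.0005,0,0]
    - [0.0003,0,0]
    - [0,0,0]
  twist:
    - [0,0,0]
    - [0,0,0]
    - [0,0,0]
  fingers: [0.5,0.5,0.5]

```text
time: 9.95
position: [0.5694, -0.0768, 0.0699]
tool_rot: [0.026, 3.139, 0.001]
ft_force: [-1.8, 1.2, 8.0]
grip_width: 0.685
grip_force: 20.0
```

Request:
apply_moves:
  dp:
    - [0,0.0005,0]
    - [0,0,0]
  twist:
    - [0,0,0]
    - [0,0,0]
  fingers: [0.5,0.5]

```text
time: 10.15
position: [0.5693, -0.0768, 0.0699]
tool_rot: [0.027, 3.139, -0.0]
ft_force: [-1.7, -0.3, 8.5]
grip_width: 0.686
grip_force: 20.0
```

Request:
apply_moves:
  dp:
    - [0,-0.0008,0]
    - [0,0,0]
  twist:
    - [0,0,0]
    - [0,0,0]
  fingers: [0.5,0.5]

```text
time: 10.35
position: [0.5694, -0.0768, 0.0699]
tool_rot: [0.026, 3.14, 0.001]
ft_force: [-2.0, 0.2, 8.7]
grip_width: 0.69
grip_force: 20.0
```

Request:
apply_moves:
  dp:
    - [0,0,-0.0008]
    - [0,0,0]
    - [0,0,0]
    - [0,0,0]
    - [0,0,0]
    - [0,0,0]
    - [0,0,0]
  twist:
    - [0,0,0]
    - [0,0,0]
    - [0,0,0]
    - [0,0,0]
    - [0,0,0]
    - [0,0,0]
    - [0,0,0]
  fingers: [0.5,0.3,0.2,0.1,0,0,0]

```text
time: 11.05
position: [0.5683, -0.0772, 0.0691]
tool_rot: [-0.027, -3.141, 0.0]
ft_force: [0.3, -0.2, -0.1]
grip_width: 0.986
grip_force: 0.0
```

Request:
apply_moves:
  dp:
    - [0,0,-0.01]
    - [0,0,-0.03]
    - [-0.02,0,-0.05]
    - [-0.04,0,0]
    - [0,0,0]
    - [0,0,0]
    - [0,0,0]
    - [0,0,0]
  twist:
    - [0,0,0]
    - [0,0,0]
    - [0,0,0]
    - [0,0,0]
    - [0,0,0]
    - [0,0,0]
    - [0,0,0]
    - [0,0,0]
  fingers: [0,0,0,0,0,0,0,0]

```text
time: 11.85
position: [0.626, -0.0783, 0.1558]
tool_rot: [-0.027, -3.141, -0.001]
ft_force: [-0.4, -0.9, 0.4]
grip_width: 0.998
grip_force: 0.0
```

```bash
python3 kada.py w6.png | cut -c1-200
python3 - <<'E'
from h import *
a=cv2.imread('pics/w6.png'); s,_=snap('scene','scene1.png'); d,_=snap('side','side1.png')
b=cv2.resize(s[160:250,165:325],(320,180),interpolation=cv2.INTER_CUBIC); c=cv2.resize(d[135:235,285:405],(216,180),interpolation=cv2.INTER_CUBIC)
o=np.zeros((580,640,3),np.uint8); o[:400]=a; o[400:,:320]=b; o[400:,320:536]=c; cv2.imwrite('pics/v6.png',o)
E
```

```text
[ 0.6262 -0.0783  0.1559] 11.9 0.9985722727528947 [ 0.56  0.48 -0.65]
[[-1.0, 0.017, -0.0], [0.017, 1.0, 0.001], [0.0, 0.001, -1.0]]
outer [[458. 360.]] lsq [0.7835 0.063 ] D 213.51999999999998 tool d [-0.1549  0.1441  0.    ]
outer [[498. 307.]] lsq [0.7483 0.0893] D 50.5 tool d [-0.1192  0.1697  0.    ]
outer [[147. 307.]] lsq [ 0.7422 -0.2477] D 51.16 tool d [-1.190e-01 -1.673e-01 -1.000e-04]
outer [[173.  99.]] lsq [ 0.5507 -0.1717] D 236.26 tool d [ 0.0738 -0.0946 -0.    ]
hole [[326. 137.]] lsq [ 0.5752 -0.0772] D 36.56 tool d [0.0509 0.0002 0.    ]
```

View pics/v6.png

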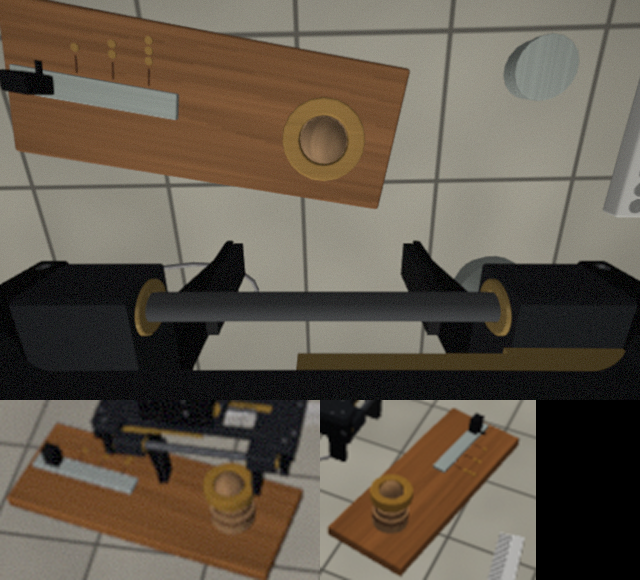

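The kada sits level on the top step, around (324,139) in the wrist view. The stepped wall is visible below it in the scene and side crops. So the target is mark 1, the single stud at about (75,47) with its line at column 76; the pointer is at about (30,78).

Run:
```python
from h import *
st=ctrl.get_state(); cm=cam('wrist',st); T=R.from_rotvec(st['tool_rot']).as_matrix()
M=[onz(cm,*p,.018) for p in((76,72),(113,78.5),(149,86))]; print(np.round(M,4))
d=(M[2]-M[0])[:2]; print('spacing',np.linalg.norm(d),'ang',np.degrees(np.arctan2(d[1],d[0])))
E1,E2=onz(cm,178,95,.024),onz(cm,176,120,.024); print('track end',E1.round(4),E2.round(4),np.linalg.norm(E1-E2))
b=[onz(cm,*p,.018) for p in((0,-5),(409,70),(378,208),(17,150))]; print(np.round(b,4)); e=(b[1]-b[0])[:2]; print('edge ang',np.degrees(np.arctan2(e[1],e[0])), np.degrees(np.arctan2(*(b[2]-b[3])[1::-1])))
print('edge len', np.linalg.norm(b[2]-b[3]),np.linalg.norm(b[1]-b[2]))
print('move',T.T@(np.array([.5255,-.310,.16])-st['position']))
```

```text
[[ 0.5175 -0.2851  0.018 ]
 [ 0.523  -0.2551  0.018 ]
 [ 0.5294 -0.2256  0.018 ]]
spacing 0.0606978114786995 ang 78.6762999888469
track end [ 0.5372 -0.1993  0.024 ] [ 0.5578 -0.2043  0.024 ] 0.021243872585680557
[[ 0.4606 -0.3298  0.018 ]
 [ 0.5203 -0.0015  0.018 ]
 [ 0.6445 -0.0236  0.018 ]
 [ 0.5827 -0.3548  0.018 ]]
edge ang 79.7011161089785 79.41734253962174
edge len 0.3369017584022899 0.12618844779773422
move [ 0.09703722 -0.23356685 -0.0041216 ]
```

Request:
apply_moves:
  dp:
    - [0.0134,-0.0366,0]
    - [0.0134,-0.0366,0]
    - [0.0134,-0.0366,0]
    - [0.0134,-0.0366,0]
    - [0.0134,-0.0366,0]
    - [0.0134,-0.0366,0]
    - [0.0134,-0.0366,0]
    - [0.0134,-0.0366,0]
    - [0,0,0]
  twist:
    - [0,0,0]
    - [0,0,0]
    - [0,0,0]
    - [0,0,0]
    - [0,0,0]
    - [0,0,0]
    - [0,0,0]
    - [0,0,0]
    - [0,0,0]
  fingers: [0,0,0,0,0,0,0,0,0]

```text
time: 12.9
position: [0.51, -0.3763, 0.1565]
tool_rot: [-0.042, -3.14, 0.007]
ft_force: [-0.7, -0.4, 1.8]
grip_width: 1.003
grip_force: 0.0
```

Request:
apply_moves:
  dp:
    - [0,0,0]
    - [0,0,0]
    - [0,0,0]
    - [0,0,0]
    - [0,0,0]
    - [0,0,0]
    - [0,0,0]
    - [0,0,0]
    - [0,0,0]
    - [0,0,0]
  twist:
    - [0,0,0.1447]
    - [0,0,0.1447]
    - [0,0,0.1447]
    - [0,0,0.1447]
    - [0,0,0.1447]
    - [0,0,0.1447]
    - [0,0,0.1447]
    - [0,0,0.1447]
    - [0,0,0.1447]
    - [0,0,0.1447]
  fingers: [0,0,0,0,0,0,0,0,0,0]

```text
time: 13.9
position: [0.515, -0.3684, 0.1558]
tool_rot: [-2.106, -2.331, -0.001]
ft_force: [0.2, 0.1, 0.3]
grip_width: 1.002
grip_force: 0.0
```

Request:
apply_moves:
  dp:
    - [0,0,0]
    - [0,0,0]
    - [0,0,0]
    - [0,0,0]
    - [0,0,0]
  twist:
    - [0,0,0.1447]
    - [0,0,0.1447]
    - [0,0,0]
    - [0,0,0]
    - [0,0,0]
  fingers: [0.3,0.4,0.4,0.4,0.4]

```text
time: 14.4
position: [0.515, -0.3688, 0.1558]
tool_rot: [-2.412, -2.013, -0.001]
ft_force: [0.4, 0.8, -0.1]
grip_width: 0.642
grip_force: 0.0
```

Run:
```python
from h import *
im,cm=snap('wrist','w7.png'); st=ctrl.get_state(); print(st['position'].round(4),st['joint_positions'].round(2),st['grip_width'],R.from_rotvec(st['tool_rot']).as_matrix().round(3).tolist())
```

```text
[ 0.515  -0.3688  0.1558] [-0.18  0.48  1.    1.61 -0.42  1.29  0.72] 0.6297264515434875 [[0.179, 0.984, 0.0], [0.984, -0.179, 0.0], [0.001, 0.0, -1.0]]
```

View pics/w7.png

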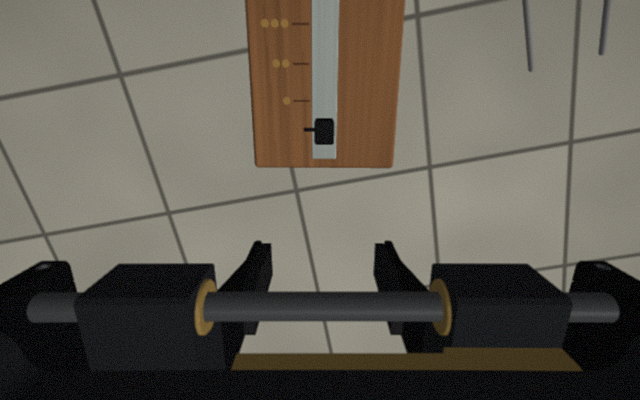

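The pointer's grip is at about (324,131), with its needle at (308,129). The single-stud mark line is at row 100, two studs at row 63 and three studs at row 23.

Run:
```python
from h import *
im=cv2.imread('pics/w7.png'); st=ctrl.get_state(); cm=cam('wrist',st); T=R.from_rotvec(st['tool_rot']).as_matrix()
f=lambda u,v,z:(T.T@(onz(cm,u,v,z)-st['position'])).round(4)
g=cv2.cvtColor(im,cv2.COLOR_BGR2GRAY); m=(g<45).astype(np.uint8); m[160:]=0; k,l,s,c=cv2.connectedComponentsWithStats(m); i=1+s[1:,4].argmax(); print(s[i],c[i])
x,y,w,h=s[i,:4]; 
print([int(a) for a in g[110:150,324]])
for v in(100.5,63.5,23): print('mark',f(303,v,.018))
for u,v,z in((306,129.5,.024),(306,129.5,.030),(324,118.5,.052),(324,144,.052),(324,144,.024),(314.5,131,.052),(334,131,.052),(312,100,.024),(338,100,.024)): print(u,v,z,f(u,v,z))
```

```text
[304 119  30  25 480] [322.54166667 130.91875   ]
[142, 135, 137, 138, 137, 139, 140, 128, 62, 0, 0, 18, 18, 22, 27, 25, 19, 22, 14, 16, 23, 17, 22, 19, 8, 20, 18, 13, 7, 25, 22, 26, 18, 10, 72, 133, 141, 139, 135, 137]
mark [ 0.083  -0.0179  0.1379]
mark [ 0.1129 -0.0173  0.1379]
mark [ 0.1435 -0.0167  0.1379]
306 129.5 0.024 [ 0.0586 -0.0154  0.1319]
306 129.5 0.03 [ 0.0592 -0.0151  0.1259]
324 118.5 0.052 [0.0697 0.0004 0.1039]
324 144 0.052 [0.0496 0.0004 0.1039]
324 144 0.024 [0.0459 0.0005 0.1318]
314.5 131 0.052 [ 0.06   -0.0072  0.1039]
334 131 0.052 [0.06   0.0084 0.1039]
312 100 0.024 [ 0.0835 -0.0098  0.1319]
338 100 0.024 [0.0834 0.0125 0.1319]
```

Request:
apply_moves:
  dp:
    - [0.03,0.0006,0]
    - [0.0297,0,0]
    - [0,0,0.04]
    - [0,0,0.04]
    - [0,0,0.03]
    - [0,0,0.011]
    - [0,0,0]
    - [0,0,0]
  twist:
    - [0,0,0]
    - [0,0,0]
    - [0,0,0]
    - [0,0,0]
    - [0,0,0]
    - [0,0,0]
    - [0,0,0]
    - [0,0,0]
  fingers: [0.4,0.4,0.4,0.4,0.4,0.4,0.4,0.4]

```text
time: 15.25
position: [0.5271, -0.3114, 0.0362]
tool_rot: [2.413, 2.009, 0.001]
ft_force: [0.2, -0.2, -0.2]
grip_width: 0.598
grip_force: 0.0
```

Request:
apply_moves:
  dp:
    - [0,0,0]
    - [0,0,0]
    - [0,0,0]
    - [0,0,0]
    - [0,0,0]
    - [0,0,0]
    - [0,0,0]
    - [0,0,0]
    - [0,0,0]
    - [0,0,0]
  twist:
    - [0,0,0]
    - [0,0,0]
    - [0,0,0]
    - [0,0,0]
    - [0,0,0]
    - [0,0,0]
    - [0,0,0]
    - [0,0,0]
    - [0,0,0]
    - [0,0,0]
  fingers: [0.5,0.6,0.7,0.8,0.9,0.9,0.9,0.9,0.9,0.9]
  newtons: 10

```text
time: 16.25
position: [0.5267, -0.3105, 0.0349]
tool_rot: [2.414, 2.01, 0.001]
ft_force: [1.6, -0.3, 0.1]
grip_width: 0.185
grip_force: 10.0
```

Request:
apply_moves:
  dp:
    - [0.004,0,0]
    - [0.005,0,0]
    - [0.005,0,0]
    - [0.005,0,0]
    - [0.0043,0,0]
    - [0,0,0]
    - [0,0,0]
    - [0,0,0]
  twist:
    - [0,0,0]
    - [0,0,0]
    - [0,0,0]
    - [0,0,0]
    - [0,0,0]
    - [0,0,0]
    - [0,0,0]
    - [0,0,0]
  fingers: [0.9,0.9,0.9,0.9,0.9,0.9,0.9,0.9]

```text
time: 17.05
position: [0.5312, -0.2868, 0.0349]
tool_rot: [-2.414, -2.01, -0.002]
ft_force: [3.6, 0.0, 0.8]
grip_width: 0.183
grip_force: 10.0
```

Request:
apply_moves:
  dp:
    - [0,0,0]
    - [0,0,0]
    - [0,0,0]
    - [0,0,0]
    - [0,0,0]
    - [0,0,-0.01]
    - [0,0,-0.04]
    - [0,0,-0.05]
    - [-0.04,0,-0.02]
    - [-0.043,0,0]
  twist:
    - [0,0,0]
    - [0,0,0]
    - [0,0,0]
    - [0,0,0]
    - [0,0,0]
    - [0,0,0]
    - [0,0,0]
    - [0,0,0]
    - [0,0,0]
    - [0,0,0]
  fingers: [0.8,0.7,0.6,0.5,0.4,0.4,0.4,0.4,0.4,0.4]

```text
time: 18.05
position: [0.519, -0.3694, 0.1598]
tool_rot: [2.403, 2.013, 0.006]
ft_force: [0.5, -0.7, -0.1]
grip_width: 0.599
grip_force: 0.0
```

Request:
apply_moves:
  dp:
    - [0,0,0]
    - [0,0,0]
    - [0,0,0]
  twist:
    - [0,0,0]
    - [0,0,0]
    - [0,0,0]
  fingers: [0.4,0.4,0.4]

```text
time: 18.35
position: [0.5159, -0.368, 0.1546]
tool_rot: [-2.413, -2.01, -0.001]
ft_force: [-0.2, -0.6, -0.3]
grip_width: 0.598
grip_force: 0.0
```

Run:
```python
from h import *
im,cm=snap('wrist','w8.png'); s,_=snap('scene','scene2.png')
st=ctrl.get_state(); print(st['position'],st['time'])
o=np.zeros((590,640,3),np.uint8); o[:250]=im[:250]; o[250:]=cv2.resize(s[140:280,150:450],(640,340)) if 0 else cv2.resize(s[140:300,150:450],(640,340),interpolation=cv2.INTER_CUBIC); cv2.imwrite('pics/v8.png',o)
T=R.from_rotvec(st['tool_rot']).as_matrix(); g=cv2.cvtColor(im,cv2.COLOR_BGR2GRAY); m=(g<45).astype(np.uint8); m[160:]=0; k,l,ss,c=cv2.connectedComponentsWithStats(m); i=1+ss[1:,4].argmax(); print(ss[i],c[i])
x,y,w,h=ss[i,:4]; f=lambda u,v,z:(T.T@(onz(cm,u,v,z)-st['position'])).round(4)
print('grip x',(f(324,y-.5,.052)[0]+f(324,y+h-.5,.052)[0])/2)
```

```text
[ 0.51630238 -0.36740068  0.15442292] 18.45
[302  90  31  25 502] [321.99003984 101.97011952]
grip x 0.08145
```

View pics/v8.png

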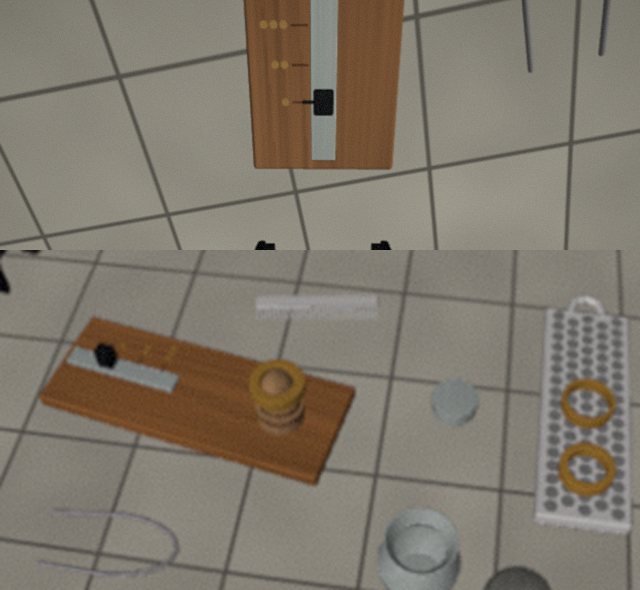

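The pointer's needle at (307,101) is in line with the single-stud mark at (285,101). The kada is on the top step, and the other two kadas and the bystanders haven't moved.

```bash
python3 -c "
from h import *
print(ctrl.close_job())"
```

```text
the job is handed in; nothing more can be done
None
```

The loop-end kada (smallest bore, about 35.6 mm) is home on step 1 after a press of about 9 N, the pointer stands on the one-stud mark, and the job was handed in at about 18.5 s with the gripper clear.

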